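# Comb the cheese sticks home

## Task

Take the wooden rake from its rest and comb the four scattered sticks towards the tray's stop batten until they lie flat and parallel, side by side with no gaps, pressed firmly against the batten for a moment by the rake. Go by feel - a firm push but never a shove, neither on the row nor down on the tray - and move the sticks with the rake only, for they are washed and must not be touched by the gripper. Then hang the rake back in its rest, leave the row tight, and leave the cheeses and the brush where they are.

Things in the scene. Friction and masses are not known exactly. Their poses are not given: they have to be found in the camera images.
- tray: Dark wooden stick tray, fixed: a board 250 (its x) by 220 (its y) by 14 mm thick, origin at the centre of its underside, so the floor for the sticks is at z = 14 mm. A stop batten along y, 20 mm thick and 16 mm above the floor, closes its end at -x, the end nearer the robot; side rails (inner faces at y = -100 and +100 mm) stand 12 mm above the floor; the end at +x is open.
- tray_stop (a point): Middle of the batten's inner face at floor level, 105 mm towards -x from the tray's centre, 14 mm above its underside; axes as the tray's. The sticks are to lie along y, packed from this face towards +x. A firm push on the row is 6 to 9 N; above 12 N, on the row or down on the board, it is a shove and spoils the soft wood.
- stick1_center (a point): Centre of stick 1 of 4 (counted from the batten): a square-edged spruce stick 120 mm long (its y axis), 12 mm high and 7 to 18 mm wide (its x axis; split by hand, all differ, the width is not known more exactly), 16 g, lying loose on the tray floor.
- stick2_center (a point): Centre of stick 2 of 4 (counted from the batten): a square-edged spruce stick 120 mm long (its y axis), 12 mm high and 7 to 18 mm wide (its x axis; split by hand, all differ, the width is not known more exactly), 16 g, lying loose on the tray floor.
- stick3_center (a point): Centre of stick 3 of 4 (counted from the batten): a square-edged spruce stick 120 mm long (its y axis), 12 mm high and 7 to 18 mm wide (its x axis; split by hand, all differ, the width is not known more exactly), 16 g, lying loose on the tray floor.
- stick4_center (a point): Centre of stick 4 of 4 (counted from the batten): a square-edged spruce stick 120 mm long (its y axis), 12 mm high and 7 to 18 mm wide (its x axis; split by hand, all differ, the width is not known more exactly), 16 g, lying loose on the tray floor.
- rake_grip (a point): Centre of the upright grip of the rake: 18 mm thick (its x) by 36 mm wide (its y) with parallel faces, free for 35 mm above and 33 mm below this point. The rake is one rigid wooden piece of 0.14 to 0.28 kg. z is up when it hangs in its rest.
- rake: The rake; origin midway between the tips of its tines, 96 mm below the grip's centre; axes as the grip's. Six round tines, 8 mm thick, in one line along y, 20 mm apart (the outer ones 50 mm from the middle), hang from a head bar 22 (x) by 160 (y) by 20 mm high whose underside is 40 mm above the tips.
- rest: The rake's rest, dark wood, fixed: a foot 70 (x) by 190 (y) by 12 mm, with two forked uprights 14 mm thick centred 71 mm either side of the middle along y. Origin: centre of the foot's underside.
- rest_seat (a point): Middle of the rest, level with its forks' seats, 55 mm above its underside; axes as the rest's. The rake's bar lies along y with its underside on both seats, tines hanging between the uprights, so the grip's centre is 56 mm above this point; either way round will do. The cheeks of the forks rise about 20 mm, 30 mm apart at the seat, 45 mm at the mouth.
- cheese1_center (a point): Centre of a cheese wheel 112 mm across and 40 mm high on the bench: a bystander.
- cheese2_center (a point): Centre of a cheese wheel 108 mm across and 37 mm high on the bench: a bystander.
- brush_center (a point): Middle of a wooden scrubbing brush, 120 by 45 by 40 mm, on the bench: a bystander.

How it is judged:
By the outcome, as a careful person would: the job done as asked, in the order asked, and still so for the second after the job is handed in, with the robot touching nothing.
It also fails if it takes over 51 s, if anything falls off the work surface, if the arm or the gripper's body presses on something with over 40 N, if the wrist force passes 120 N, or if a joint passes its speed limit or range.

## Robot

A 6-joint arm with a two-finger parallel gripper is mounted at the origin on the work surface. World frame = base frame: x ahead of the robot, y to its left, z up, the work surface at z = 0. Lengths are in m, angles in rad, forces in N, time in s.
With the tool pointing down it reaches from about 0.35 to 0.85 m from the base axis. Payload 8.1 kg.
Tool frame: the origin (TCP) lies on the centre line of the jaws, within the pads' length; the fingertips stand robot.finger_overhang ahead of it and the grasp point (between the pads) lies 5 mm behind it (robot.finger_overhang is the distance from the TCP to the fingertips, in m); z points along the fingers, y is the direction in which the jaws open and shut (so a half turn about z gives the same grasp; the last joint's range is limited). The gripper opens to 93 mm and grips with 3 to 60 N. Pads are 15 mm wide; open, the fingers measure 128 mm over their backs; the gripper's body (75 mm by 188 mm) begins 65 mm behind the grasp point.
Start: joints at [-1.43, 0.13, 1.488, -0, 1.523, -0.085], TCP at [0.134, -0.585, 0.233] pointing down, gripper open.
Joint ranges: [-2.96, 2.96], [-0.89, 2.26], [0.02, 2.5], [-1.34, 4.48], [0, 2.73], [-2.66, 2.66]. Speed limits (rad/s): [2.39, 2.39, 2.79, 3.14, 3.14, 3.14].

## Interface

Orientations are given as a rotation vector (axis times angle).
In Python, from plant import robot gives the robot as it stands. The module is installed in compiled form; this text tells all that it offers.
- The arm moves only by the tool carry_out, never from a script. Its argument "commands" is a list that holds one entry, the list of rows, each a list of 4 numbers: the shift along the tool's x, y, z in cm, then the turn about the tool's z in degrees. In form: [[[tx, ty, tz, roll], ...]]. A call has 1 to 20 rows; each row shifts and turns the commanded pose from where the row before left it, along the tool's axes as they then stand; what a row does not reach is not made up. A row lasts 1/12 s, in which the tool goes at most 41.7 mm and 7.16 degrees, less where a joint would pass 70% of its speed; a pose out of reach is approached as far as the arm can. A call is refused whole if a number of a shift passes 4.17 or a number of a turn 7.16, either way. A call with a gripper value outside its range is refused whole. "claw" is the finger opening in cm, from 0 to 9.3, set as the call begins (left out, the last holds). The fingers move at their own pace and stop on an object; "grip_force" is the grip in N (left out, the last holds). Time passes only in rows, so rows that do not move let the fingers close. It gives the time, the measured TCP pose, the force and the opening at its end, in the units of the state.
- robot.read_state(): the state, without advancing time (a new reading comes with each control period).
- robot.read_camera(name): name is "side" or "top" or "wrist"; returns the picture (480x640x3 uint8, red, green, blue); there is no depth.
- robot.camera_params(name): a dict with "mtx" (3x3 intrinsics, pixels), "dist_coeffs" ([k1, k2, p1, p2, k3] as OpenCV has them; the pictures are not rectified), "R" (3x3) and "t" (3): a world point X has camera coordinates R X + t. Camera axes: x right, y down, z forward; pixel columns grow to the right and rows downward; lengths in m; the calibration is good to about 2 mm. A picture is of the moment at which its call begins: read the wrist's pose just before it. camera_params takes no time and is no camera call; for the wrist camera it gives the pose at the moment of the call.
- robot.close_job(): hands the job in, once; it reports no verdict.
The state is a dict: "t": time; "q": joint angles; "dq": joint speeds; "joint_torque": joint torques, N m; "tool_pos": TCP position; "orientation": TCP orientation; "force": force on the tool from outside, world axes, zero at the start; "wrist_torque": the same for the moment, N m; "opening": finger opening in m.
Only numpy, scipy, OpenCV 4.12 (cv2) and the standard library are available. Lean on these libraries where they do the work, as an engineer would, in place of code of your own. Each camera call takes 0.05 s, during which the arm holds its last target.

## Working session

There is one attempt and no reset: what is moved stays moved. The work goes in short steps, Python scripts to look and compute and a tool call to move; the robot and the scene stay as the last step left them, time stands still between calls to the robot, and variables do not carry over. Pictures are saved under pics/ and viewed, and the job is handed in when it is done.

Besides the shell and the picture viewer there is one more tool, called after "Call:" as a command line: name --argument value ..., lists and objects as JSON in quotes. carry_out: Moves the arm, as the interface text tells. Its arguments: {"type":"object","properties":{"commands":{"type":"array","items":{"type":"array","items":{"type":"array","items":{"type":"number"}}}},"claw":{"type":"number"},"grip_force":{"type":"number"}},"required":["commands"]}

```bash
mkdir -p pics
python3 - <<'E'
from plant import robot
import cv2
for n in("top","side"):
    im=robot.read_camera(n); cv2.imwrite(f"pics/{n}0.png",im[:,:,::-1])
    p=robot.camera_params(n); print(n,p)
s=robot.read_state(); print(s); print(robot.finger_overhang)
E
```

```text
top {'mtx': array([[467.71323719,   0.        , 317.12070146],
       [  0.        , 467.71323719, 250.36323675],
       [  0.        ,   0.        ,   1.        ]]), 'dist_coeffs': array([-0.00779819,  0.        ,  0.        ,  0.        ,  0.        ]), 'R': array([[ 0.11700717, -0.99312712, -0.00280014],
       [-0.9709936 , -0.11380657, -0.21028432],
       [ 0.20852038,  0.02732369, -0.97763626]]), 't': array([-0.04847302,  0.59734924,  0.95676497])}
side {'mtx': array([[587.94677674,   0.        , 321.11359077],
       [  0.        , 587.94677674, 227.23425251],
       [  0.        ,   0.        ,   1.        ]]), 'dist_coeffs': array([-0.17761814,  0.        ,  0.        ,  0.        ,  0.        ]), 'R': array([[-0.74927342, -0.66223938, -0.00532488],
       [-0.47459157,  0.5425374 , -0.69312048],
       [ 0.46190062, -0.51680961, -0.72080208]]), 't': array([0.45045991, 0.33388057, 1.18175017])}
{'t': 0.1, 'q': array([-1.43039158e+00,  1.31096095e-01,  1.48914667e+00, -1.11643240e-05,
        1.52301369e+00, -8.54047137e-02]), 'dq': array([ 0.00093271, -0.00319919, -0.00047866,  0.00030833,  0.00120822,
       -0.00130079]), 'joint_torque': array([ 7.15647875e-04, -5.61346185e+01, -4.93096447e+01,  7.70905917e-02,
        2.92064849e-02, -7.34300761e-05]), 'tool_pos': array([ 0.1342839 , -0.58428077,  0.23169911]), 'orientation': array([-3.11993785e+00, -3.53761068e-01,  8.93244040e-05]), 'force': array([-0.35520575, -0.52998785, -0.6660197 ]), 'wrist_torque': array([ 0.02523258, -0.02182647,  0.00194575]), 'opening': 0.0928302223777608}
0.014
```

View pics/top0.png

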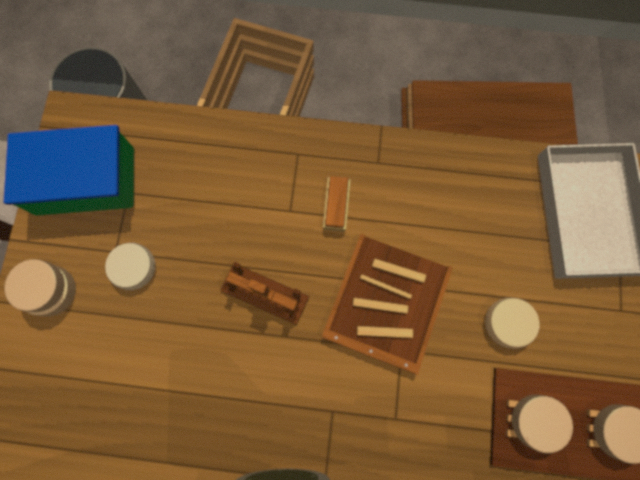

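View pics/side0.png

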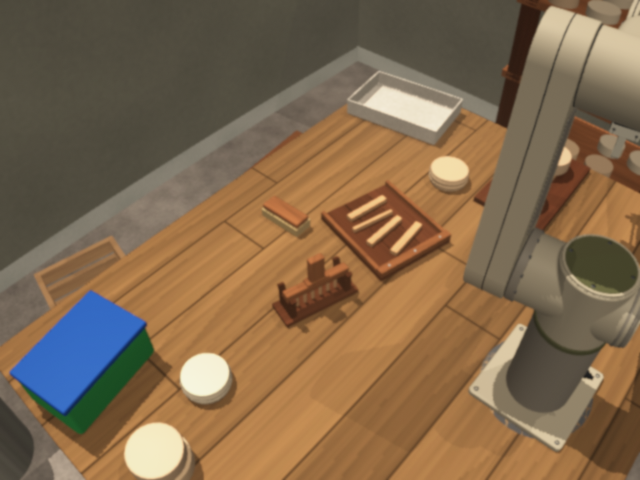

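The top view shows the tray around (388,303), with the batten at its lower-left edge from (325,335) to (416,370), four sticks, and the rake in its rest at (264,293). The brush is at (337,205). Next I'll enlarge the crops.

```bash
cat > h.py <<'E'
import numpy as np,cv2
from plant import robot
def w2p(n,X,p=None):
    p=p or robot.camera_params(n)
    return cv2.projectPoints(np.atleast_2d(np.array(X,float)),cv2.Rodrigues(p['R'])[0],p['t'],p['mtx'],p['dist_coeffs'])[0][:,0]
def p2w(n,uv,z,p=None):
    p=p or robot.camera_params(n)
    u=cv2.undistortPoints(np.array(uv,float).reshape(-1,1,2),p['mtx'],p['dist_coeffs'])[:,0]
    d=np.c_[u,np.ones(len(u))]@p['R']; c=-p['R'].T@p['t']
    return c+d*((z-c[2])/d[:,2])[:,None]
def crop(src,dst,x0,y0,w,h,f):
    im=cv2.imread(src)[y0:y0+h,x0:x0+w]; cv2.imwrite(dst,cv2.resize(im,None,fx=f,fy=f,interpolation=cv2.INTER_CUBIC))
E
python3 - <<'E'
from h import *
crop('pics/top0.png','pics/t_tray.png',315,225,145,150,4)
crop('pics/top0.png','pics/t_rest.png',210,250,110,90,7)
crop('pics/side0.png','pics/s_rest.png',260,240,110,90,7)
crop('pics/side0.png','pics/s_tray.png',315,175,145,110,5)
E
```

```text
(no output)
```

View pics/t_tray.png

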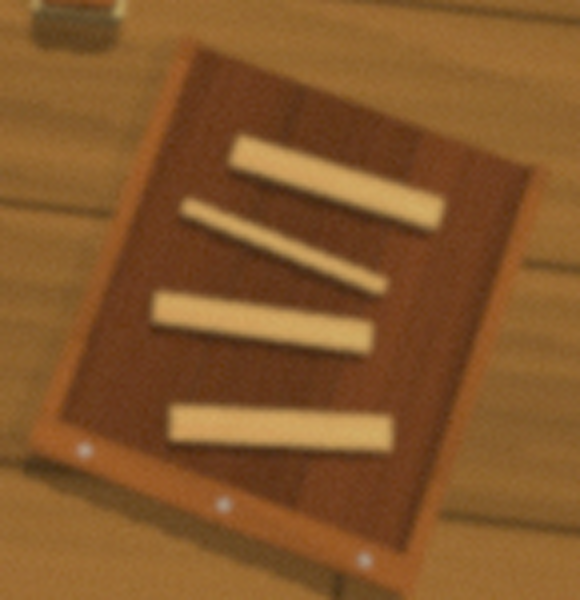

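View pics/t_rest.png

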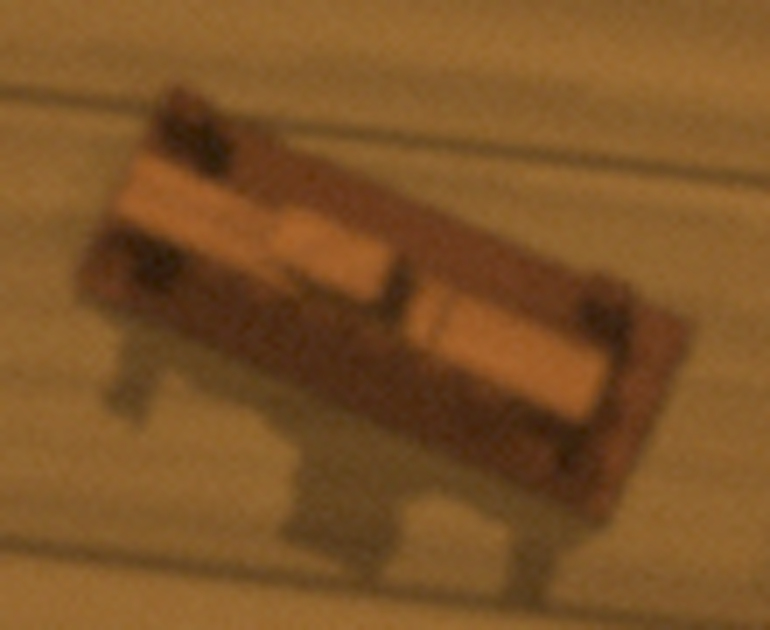

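View pics/s_rest.png

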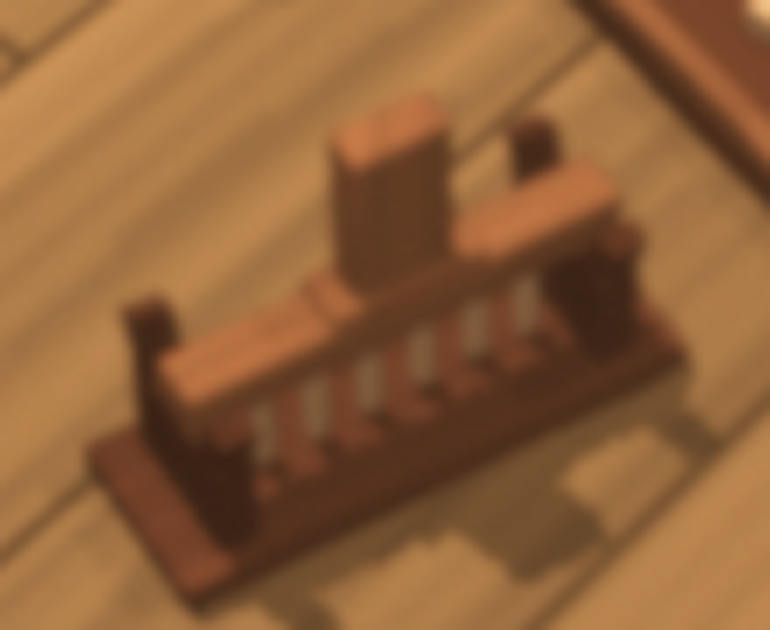

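View pics/s_tray.png

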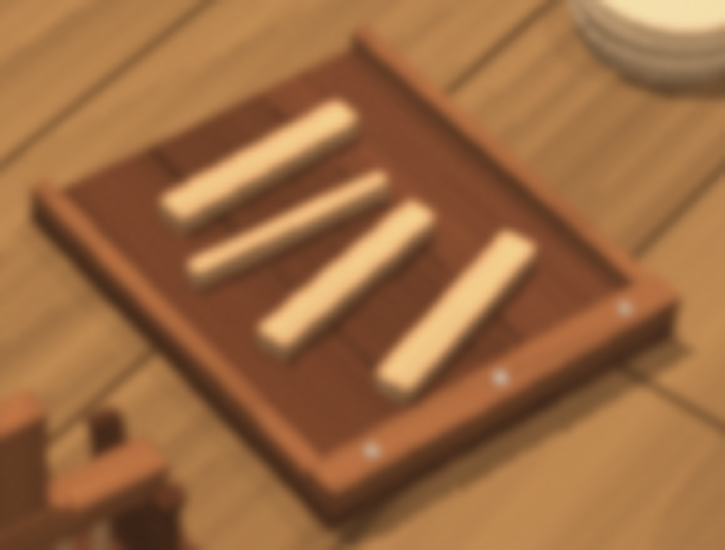

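```bash
cat > fit.py <<'E'
from h import *
from scipy.optimize import least_squares
def fit(obs,x0):
    P={n:robot.camera_params(n) for n in('top','side')}
    def r(v,full=False):
        c,s=np.cos(v[2]),np.sin(v[2]); R=np.array([[c,-s],[s,c]]); o=[]
        for n,X,uv in obs:
            w=np.r_[R@np.array(X[:2])+v[:2],X[2]]
            o.append(w2p(n,w,P[n])[0]-uv)
        o=np.array(o)
        return o if full else o.ravel()
    s=least_squares(r,x0,loss='soft_l1'); return s.x,np.round(r(s.x,True),1)
def T(x,y,f,ox,oy): return np.array([(x+.5)/f-.5+ox,(y+.5)/f-.5+oy])
E
cat > f0.py <<'E'
from fit import *
tt=lambda x,y:T(x,y,4,315,225); tr=lambda x,y:T(x,y,7,210,250)
st=lambda x,y:T(x,y,5,315,175); sr=lambda x,y:T(x,y,7,260,240)
tray=[('top',(-.125,.11,.03),tt(33,445)),('top',(-.125,-.11,.03),tt(410,592)),('top',(.125,.11,.026),tt(190,42)),('top',(.125,-.11,.026),tt(541,170)),('top',(-.115,0,.03),tt(223,505)),
('side',(-.125,.11,.03),st(335,493)),('side',(-.125,-.11,.03),st(677,298)),('side',(.125,.11,.026),st(40,188)),('side',(.125,-.11,.026),st(362,30)),('side',(-.115,0,.03),st(500,378))]
rest=[('top',(.035,.095,.012),tr(175,88)),('top',(.035,-.095,.012),tr(690,322)),('top',(-.035,.095,.012),tr(80,285)),('top',(-.035,-.095,.012),tr(605,515)),
('side',(.035,.095,.012),sr(92,458)),('side',(-.035,.095,.012),sr(203,590)),('side',(-.035,-.095,.012),sr(687,355))]
rake=[('top',(0,0,.146),tr(331,255)),('top',(.011,.08,.075),tr(150,152)),('top',(-.011,.08,.075),tr(118,210)),('top',(.011,-.08,.075),tr(612,350)),('top',(-.011,-.08,.075),tr(585,420)),
('side',(0,0,.146),sr(392,130)),('side',(.011,.08,.075),sr(162,362)),('side',(-.011,.08,.075),sr(195,408)),('side',(-.011,-.08,.075),sr(620,200)),('side',(.011,-.08,.075),sr(585,165))]
for n,o in(('tray',tray),('rest',rest),('rake',rake)):
    g=p2w('top',[o[0][2]],.03)[0]
    x,r=fit(o,[g[0],g[1],-.3]); print(n,np.round(x,4),r.tolist())
for z,q in ((.026,[(232,152),(443,215)]),(.026,[(185,207),(386,288)]),(.026,[(153,308),(373,337)]),(.026,[(170,423),(393,433)])):
    print(np.round(p2w('top',[tt(*a) for a in q],z),4))
c=lambda n:-robot.camera_params(n)['R'].T@robot.camera_params(n)['t']
print(c('top'),c('side'))
E
python3 f0.py
```

```text
tray [ 0.5137 -0.147  -0.2536] [[-1.3, -0.8], [0.6, 0.4], [-1.0, -3.6], [3.2, -1.3], [0.5, -1.4], [0.5, 0.9], [1.8, 0.8], [-0.8, 0.4], [1.9, -0.1], [0.9, 1.2]]
rest [ 0.4998  0.1296 -0.2958] [[-1.4, -0.3], [1.1, -0.4], [-1.4, -0.5], [0.5, 0.8], [0.1, -1.0], [-0.5, 2.0], [2.2, -0.5]]
rake [ 0.4988  0.1294 -0.2957] [[-0.1, -1.3], [-1.6, -1.6], [-1.6, -0.5], [0.6, 0.1], [0.2, -0.3], [0.9, 0.4], [-0.1, 0.2], [0.2, 0.6], [1.8, 0.1], [1.5, -1.3]]
[[ 0.5934 -0.1047  0.026 ]
 [ 0.5715 -0.2251  0.026 ]]
[[ 0.5592 -0.0815  0.026 ]
 [ 0.527  -0.1965  0.026 ]]
[[ 0.501  -0.0695  0.026 ]
 [ 0.4992 -0.1914  0.026 ]]
[[ 0.4396 -0.085   0.026 ]
 [ 0.4485 -0.2063  0.026 ]]
[ 0.38618898 -0.00629996  1.06084557] [-0.04987661  0.72790944  1.08562609]
```

```bash
cat > ov.py <<'E'
from h import *
def wire(n,im,box,pose,col):
    x0,x1,y0,y1,z0,z1=box;c,s=np.cos(pose[2]),np.sin(pose[2])
    V=[(x,y,z) for x in(x0,x1) for y in(y0,y1) for z in(z0,z1)]
    W=[(c*x-s*y+pose[0],s*x+c*y+pose[1],z) for x,y,z in V]; p=w2p(n,W)
    for i in range(8):
        for j in range(i):
            if bin(i^j).count('1')==1: cv2.line(im,tuple(int(round((a*4+1.5)*16)) for a in p[i]),tuple(int(round((a*4+1.5)*16)) for a in p[j]),col,1,cv2.LINE_AA,4)
E
python3 - <<'E'
from ov import *
tray=[.5137,-.147,-.2536]; rest=[.4998,.1296,-.2958]; rake=[.4988,.1294,-.2957]
for n,(x0,y0) in(('top',(220,220)),('side',(265,165))):
    im=cv2.resize(cv2.imread(f'pics/{n}0.png'),None,fx=4,fy=4,interpolation=cv2.INTER_CUBIC)
    wire(n,im,(-.125,.125,-.11,.11,0,.014),tray,(0,255,0))
    wire(n,im,(-.125,-.105,-.11,.11,.014,.03),tray,(255,255,0))
    wire(n,im,(-.035,.035,-.095,.095,0,.012),rest,(0,255,0))
    wire(n,im,(-.011,.011,-.08,.08,.055,.075),rake,(255,255,0))
    wire(n,im,(-.009,.009,-.018,.018,.075,.146),rake,(255,255,255))
    im=im[y0*4:y0*4+600,x0*4:x0*4+800+100]; cv2.imwrite(f'pics/ov_{n}.png',cv2.resize(im,(800,533)))
E
```

```text
(no output)
```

View pics/ov_top.png

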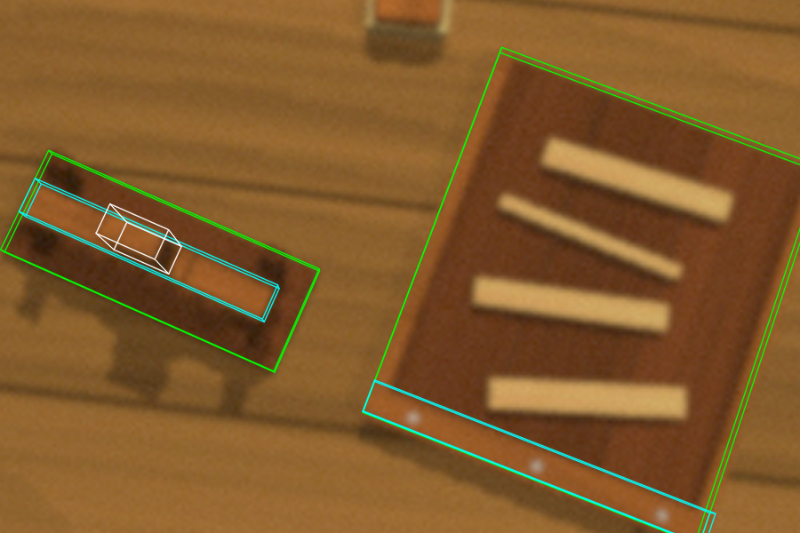

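View pics/ov_side.png

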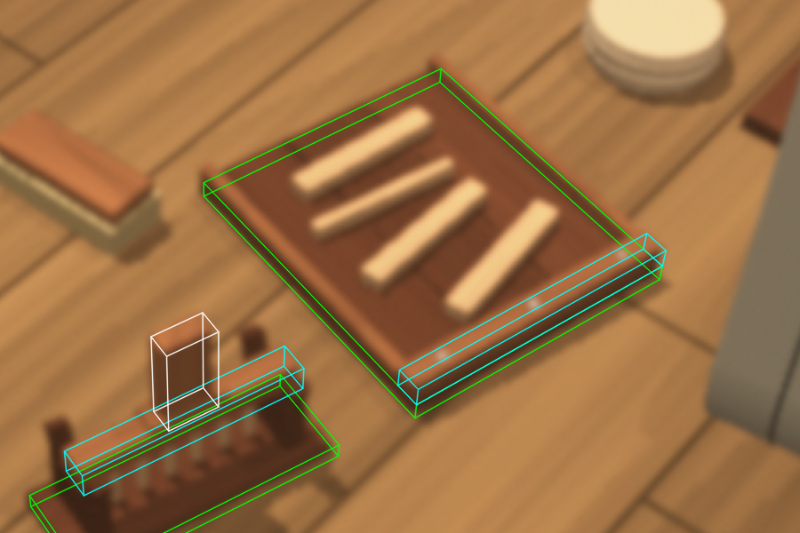

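Top and side agree to within a few mm. I'll go above the rake and refine the poses with the wrist camera.

Call:
carry_out --commands '[[[0,0,0,-6.67],[0,0,0,-6.67],[0,0,0,-6.67],[0,0,0,-6.67],[0,0,0,-6.67],[0,0,0,-6.67],[0,0,0,-6.67],[0,0,0,-6.67],[0,0,0,-6.67],[0,3.5,0,0],[0,3.5,0,0],[0,3.5,0,0],[0,3.5,0,0],[4,0,0,0],[4,0,0,0],[4,0,0,0],[4,0,0,0],[4,0,0,0],[4,0,0,0],[4,0,0,0]]]' --claw 7

```text
t: 1.77
tool_pos: [0.3502, -0.356, 0.232]
orientation: [-2.525, -1.867, -0.0]
force: [0.9, 1.0, -0.8]
opening: 0.0696
```

Call:
carry_out --commands '[[[4,0,0,0],[4,0,0,0],[4,0,0,0],[4,0,0,0],[4,0,0,0],[4,0,0,0],[4,0,0,0],[4,0,0,0],[4,0,0,0],[4,0,0,0],[0,0,0,0],[0,0,0,0]]]'

```text
t: 2.77
tool_pos: [0.4672, 0.0265, 0.2321]
orientation: [-2.521, -1.873, 0.001]
force: [-0.5, -0.7, 0.7]
opening: 0.0701
```

Run:
```python
from h import *
p=robot.camera_params('wrist'); im=robot.read_camera('wrist'); cv2.imwrite('pics/w1.png',im[:,:,::-1])
import pickle; pickle.dump(p,open('w1.pkl','wb'))
print(p); s=robot.read_state(); print(s['t'],s['tool_pos'],s['orientation'],s['q'],s['force'])
```

```text
{'mtx': array([[358.05626839,   0.        , 325.83051227],
       [  0.        , 358.05626839, 238.11508432],
       [  0.        ,   0.        ,   1.        ]]), 'dist_coeffs': array([0.00129223, 0.        , 0.        , 0.        , 0.        ]), 'R': array([[ 9.57504058e-01, -2.88418964e-01, -6.93143605e-04],
       [-2.75820428e-01, -9.16376231e-01,  2.90133925e-01],
       [-8.43153066e-02, -2.77613228e-01, -9.56985802e-01]]), 't': array([-0.43863243,  0.1189927 ,  0.43808246])}
2.8167 [0.46708957 0.02503335 0.23215668] [-2.52327994e+00 -1.87092268e+00  1.75270859e-03] [-5.57974593e-02 -2.33624432e-01  1.84056838e+00 -4.31456323e-04
  1.53574157e+00  2.38982192e-01] [ 0.44936182 -0.3910278   0.36253813]
```

View pics/w1.png

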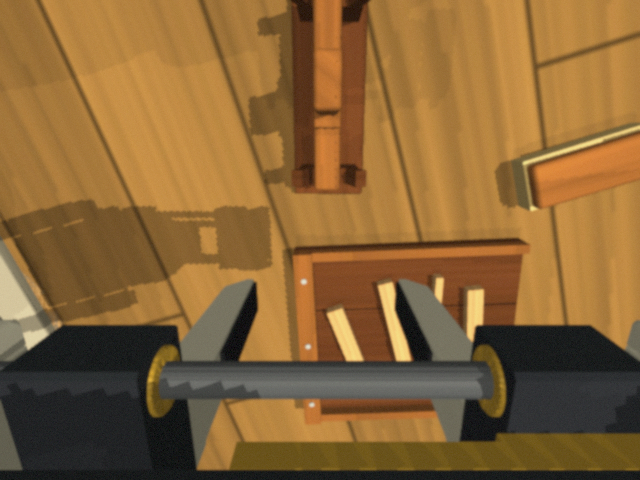

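The wrist view shows the rake hanging at (328,90), with the foot's near edge at y≈190. The tray's batten is at x≈305, with screws at (304,281), (308,347) and (311,405). I'll measure from an enlarged crop.

Run:
```python
from h import *
crop('pics/w1.png','pics/w1a.png',250,0,160,200,3)
crop('pics/w1.png','pics/w1b.png',280,230,260,195,3)
```

```text
(no output)
```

View pics/w1a.png

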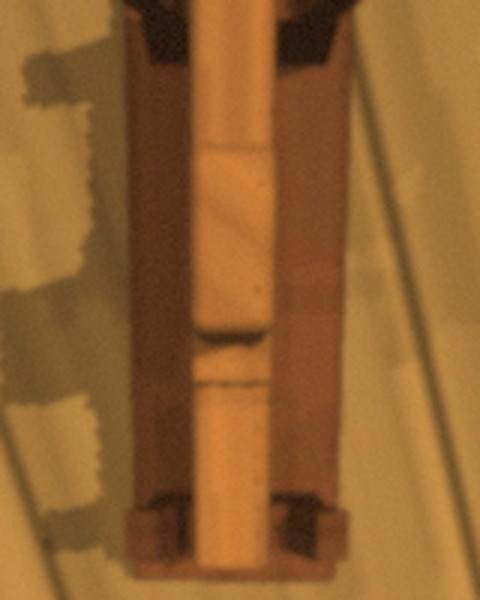

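View pics/w1b.png

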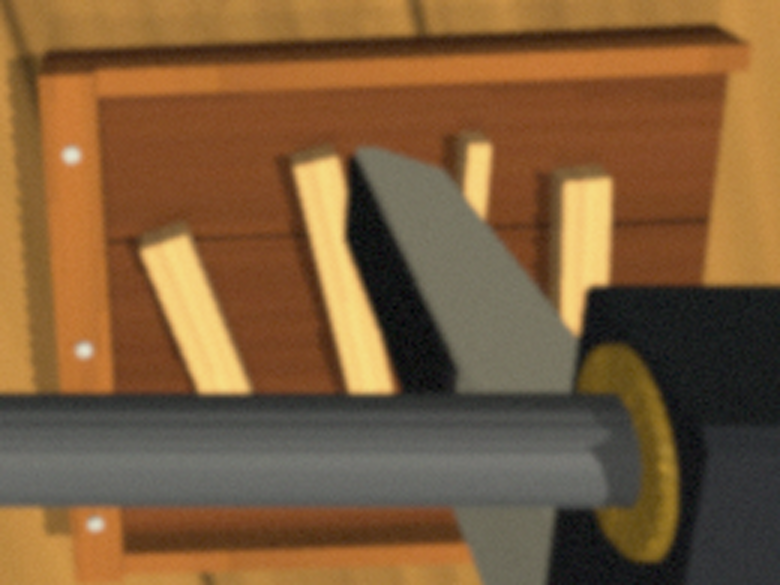

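Run:
```python
from fit import *
import pickle
p=pickle.load(open('w1.pkl','rb'))
A=lambda x,y:T(x,y,3,250,0); B=lambda x,y:T(x,y,3,280,230)
g=p2w('wrist',[A(231.5,565),A(233.5,20)],.075,p); print('bar',g); d=g[1]-g[0]; print('yaw',np.degrees(np.arctan2(-d[0],d[1])), g[0]+d/np.linalg.norm(d)*.08)
print('grip near top',p2w('wrist',[A(232.5,328)],.146,p))
print('foot near corners',p2w('wrist',[A(135,578),A(335,578)],.012,p))
s=p2w('wrist',[B(71,155),B(84,350),B(95,524)],.03,p); print('screws',s); d=s[0]-s[2]; print('yaw',np.degrees(np.arctan2(-d[0],d[1])),np.linalg.norm(s[0]-s[1]),np.linalg.norm(s[1]-s[2]))
r=p2w('wrist',[B(97,97),B(725,75)],.026,p); d=r[1]-r[0]; print('rail in',r,np.degrees(np.arctan2(d[1],d[0])),np.linalg.norm(d))
print('corner',p2w('wrist',[B(40,73)],.03,p))
ti=p2w('wrist',[B(102,150),B(121,520)],.03,p); print('batten inner top',ti)
for a in ([(292,165),(338,150)],[(142,243),(188,230)],[(466,142),(492,142)],[(562,178),(611,178)]):
    print('stick +y end corners',p2w('wrist',[B(*q) for q in a],.026,p)[:,:2], np.diff(p2w('wrist',[B(*q) for q in a],.026,p),axis=0))
print(-p['R'].T@p['t'])
```

```text
bar [[0.47640408 0.05757519 0.075     ]
 [0.51640089 0.18900251 0.075     ]]
yaw -16.926392879674104 [0.49969551 0.13410955 0.075     ]
grip near top [[0.49394992 0.11576045 0.146     ]]
foot near corners [[0.4401521  0.0534425  0.012     ]
 [0.5069397  0.03333315 0.012     ]]
screws [[ 0.42141199 -0.03812548  0.03      ]
 [ 0.40158842 -0.11597871  0.03      ]
 [ 0.38153625 -0.19376412  0.03      ]]
yaw -14.370478644216174 0.08033740705406939 0.08032844288698364
rail in [[ 0.43634829 -0.02107977  0.026     ]
 [ 0.65132503 -0.0771052   0.026     ]] -14.607032297962586 0.2221572565801783
corner [[ 0.42054414 -0.0054047   0.03      ]]
batten inner top [[ 0.43261296 -0.0394722   0.03      ]
 [ 0.39209459 -0.19490429  0.03      ]]
stick +y end corners [[ 0.49624323 -0.06658835]
 [ 0.5136224  -0.06566003]] [[0.01737916 0.00092832 0.        ]]
stick +y end corners [[ 0.43505338 -0.08109149]
 [ 0.45289159 -0.08086554]] [[0.01783821 0.00022596 0.        ]]
stick +y end corners [[ 0.55852621 -0.07590653]
 [ 0.56749472 -0.0786042 ]] [[ 0.00896851 -0.00269766  0.        ]]
stick +y end corners [[ 0.5891     -0.09989461]
 [ 0.60617414 -0.10502856]] [[ 0.01707414 -0.00513395  0.        ]]
[0.48975001 0.10414966 0.38441084]
```

Call:
carry_out --commands '[[[3.7,0,0,0],[3.7,0,0,0],[3.7,0,0,0],[0,0,0,0],[0,0,0,0],[0,0,3,0],[0,0,3,0],[0,0,2.5,0],[0,0,2,0],[0,0,1.5,0],[0,0,0.8,0],[0,0,0.4,0],[0,0,0,0],[0,0,0,0]]]'

```text
t: 3.98
tool_pos: [0.5006, 0.1298, 0.1016]
orientation: [2.526, 1.866, 0.002]
force: [0.5, 0.3, 0.4]
opening: 0.07
```

Run:
```python
from h import *
im=robot.read_camera('wrist'); cv2.imwrite('pics/w2.png',im[:,:,::-1])
im=robot.read_camera('side'); cv2.imwrite('pics/s2f.png',im[:,:,::-1]); crop('pics/s2f.png','pics/s2.png',230,170,160,150,4)
s=robot.read_state(); print(s['t'],s['tool_pos'],s['orientation'],s['force'])
```

```text
4.0833 [0.5009357  0.1303579  0.10209311] [2.52541472 1.86682109 0.00315101] [ 0.71771682 -0.47885157  0.31144949]
```

View pics/w2.png

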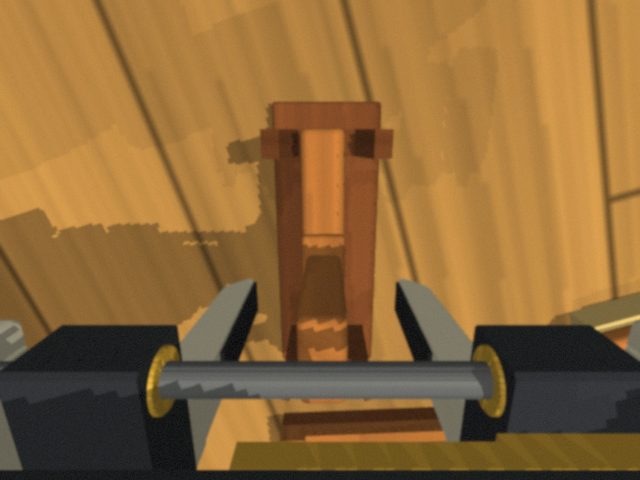

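View pics/s2.png

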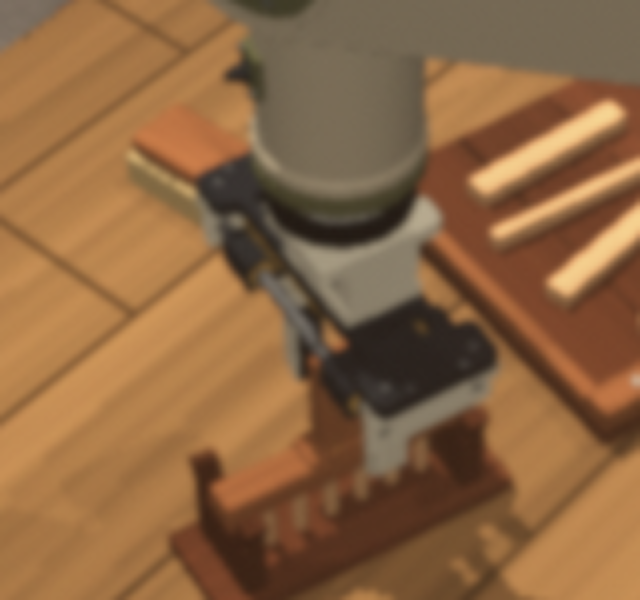

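The wrist view shows the grip (x≈322) centred between the fingers (252 and 400), and the rest is square to the jaws. I'll descend 3 mm and close.

Call:
carry_out --commands '[[[0,0,0.2,0],[0,0,0.1,0],[0,0,0,0]]]'

```text
t: 4.33
tool_pos: [0.5, 0.1307, 0.0978]
orientation: [2.526, 1.868, 0.0]
force: [0.5, -1.0, 0.4]
opening: 0.0698
```

Call:
carry_out --commands '[[[0,0,0,0],[0,0,0,0],[0,0,0,0],[0,0,0,0],[0,0,0,0],[0,0,0,0],[0,0,0,0],[0,0,0,0],[0,0,0,0],[0,0,0,0]]]' --claw 0 --grip_force 58

```text
t: 5.17
tool_pos: [0.4999, 0.1306, 0.0976]
orientation: [-2.526, -1.868, 0.0]
force: [-0.7, -0.3, -0.6]
opening: 0.0181
```

Run:
```python
from h import *
im=robot.read_camera('wrist'); cv2.imwrite('pics/w3.png',im[:,:,::-1])
s=robot.read_state(); print(s)
```

```text
{'t': 5.2167, 'q': array([1.56130477e-01, 1.42992710e-02, 1.86379847e+00, 5.32334093e-05,
       1.26368366e+00, 4.53404309e-01]), 'dq': array([-0.0009351 , -0.00085327, -0.00167865, -0.00159955, -0.00108137,
        0.00042597]), 'joint_torque': array([-8.64242041e-02, -4.63854289e+01, -4.57482970e+01,  1.19186481e-02,
       -1.16243334e-01,  1.11007577e-02]), 'tool_pos': array([0.49983386, 0.13052877, 0.0975944 ]), 'orientation': array([-2.52582997e+00, -1.86787481e+00,  2.26036710e-04]), 'force': array([6.45593229e-02, 4.07258978e-01, 1.14332285e-04]), 'wrist_torque': array([-0.00236725, -0.00684206, -0.0184539 ]), 'opening': 0.017957489079639146}
```

View pics/w3.png

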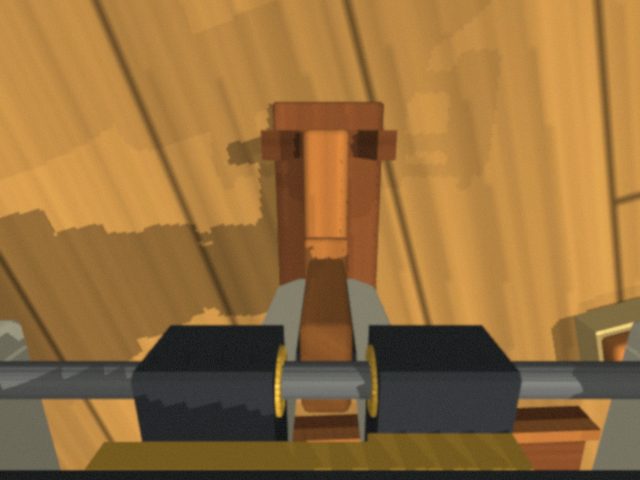

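The rake is gripped: opening is 18.0 mm and the bar is seated at TCP (0.4999, 0.1305, 0.0976). Lifting straight up.

Call:
carry_out --commands '[[[0,0,-0.5,0],[0,0,-1,0],[0,0,-1.5,0],[0,0,-2,0],[0,0,-2,0],[0,0,-1,0],[0,0,-0.5,0],[0,0,0,-1.3],[0,0,0,-1.3],[0,0,0,0],[0,0,0,0]]]'

```text
t: 6.13
tool_pos: [0.4991, 0.1304, 0.1812]
orientation: [-2.482, -1.924, 0.003]
force: [0.2, 0.5, -2.9]
opening: 0.0178
```

```bash
cat > st.py <<'E'
from h import *
import time
F=[];M=[]
s=robot.read_state()
p=s['tool_pos']; o=s['orientation']; psi=np.degrees(2*np.arctan2(o[1],o[0]))%360
t=np.radians(-14.45);c,sn=np.cos(t),np.sin(t)
d=p[:2]-np.array([.513,-.1447])
f=s['force']; m=s['wrist_torque']
print('t',s['t'],'pos',np.round(p,4),'psi',round(psi,2),'xt,yt',np.round([c*d[0]+sn*d[1],-sn*d[0]+c*d[1]],4),'F',np.round(f,2),'F_tray',np.round([c*f[0]+sn*f[1],-sn*f[0]+c*f[1]],2),'M_tray',np.round([c*m[0]+sn*m[1],-sn*m[0]+c*m[1],m[2]],3),'op',round(s['opening'],4))
R=cv2.Rodrigues(np.array(o))[0]; print('tilt deg',np.round(np.degrees(R[:2,2]),2))
E
python3 st.py
```

```text
t 6.1333 pos [0.4991 0.1304 0.1812] psi 75.58 xt,yt [-0.0821  0.2629] F [ 0.19  0.49 -2.93] F_tray [0.06 0.52] M_tray [-0.002 -0.075 -0.099] op 0.0178
tilt deg [-0.14 -0.02]
```

Call:
carry_out --commands '[[[-1,0.7,0,0],[-2,1.4,0,0],[-2.5,1.8,0,0],[-2.6,1.85,0,0],[-2.6,1.85,0,0],[-2.6,1.85,0,0],[-2.6,1.85,0,0],[-2.6,1.85,0,0],[-2.5,1.8,0,0],[-2.5,1.8,0,0],[-2,1.4,0,0],[-1,0.55,0,0],[-0.4,0,0,0],[0,0,0,0],[0,0,0,0],[0,0,0,0]]]'

```text
t: 7.47
tool_pos: [0.6136, -0.1752, 0.1825]
orientation: [-2.481, -1.926, 0.0]
force: [-0.6, -0.1, -2.9]
opening: 0.0176
```

```bash
python3 st.py
python3 - <<'E'
from h import *
for n in('side','wrist'):
    cv2.imwrite(f'pics/{n}4.png',robot.read_camera(n)[:,:,::-1])
E
python3 st.py;python3 -c "
from h import *
crop('pics/side4.png','pics/side4c.png',290,90,190,150,4)"
```

```text
t 7.4667 pos [ 0.6136 -0.1752  0.1825] psi 75.63 xt,yt [ 0.1051 -0.0044] F [-0.59 -0.12 -2.87] F_tray [-0.55 -0.26] M_tray [-0.08  -0.055  0.047] op 0.0176
tilt deg [-0.03  0.04]
t 7.5667 pos [ 0.6139 -0.1753  0.1828] psi 75.65 xt,yt [ 0.1053 -0.0044] F [-0.05  0.72 -2.35] F_tray [-0.23  0.68] M_tray [-0.002 -0.069  0.009] op 0.0179
tilt deg [0.01 0.01]
```

View pics/side4c.png

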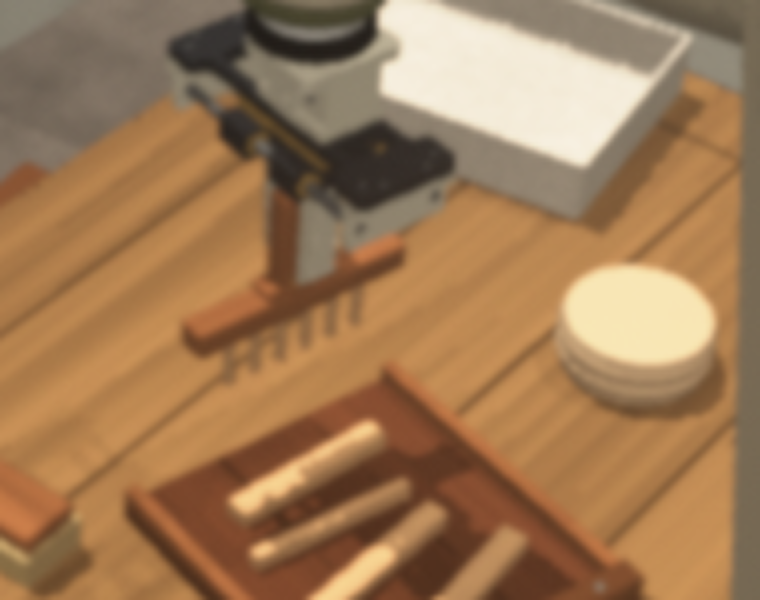

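View pics/wrist4.png

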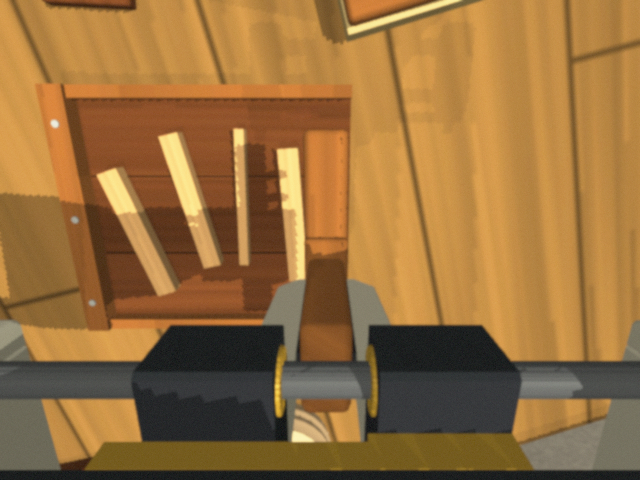

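The wrist view shows all four sticks left of the rake bar, and the tray rail is horizontal in the image, so the yaw matches. The last stick's right edge is at x≈300 and the bar starts at 307. Lowering the tines between the last stick and the open end.

Call:
carry_out --commands '[[[0,0,1,0],[0,0,2,0],[0,0,2,0],[0,0,1.5,0],[0,0,1,0],[0,0,0.4,0],[0,0,0.2,0],[0,0,0.1,0],[0,0,0,0],[0,0,0,0]]]'

```text
t: 8.4
tool_pos: [0.6147, -0.1769, 0.1019]
orientation: [2.482, 1.924, 0.002]
force: [0.3, -0.2, -3.0]
opening: 0.0179
```

```bash
python3 st.py
python3 - <<'E'
from h import *
cv2.imwrite(f'pics/side5.png',robot.read_camera('side')[:,:,::-1])
crop('pics/side5.png','pics/side5c.png',320,140,150,120,5)
cv2.imwrite(f'pics/w5.png',robot.read_camera('wrist')[:,:,::-1])
E
python3 st.py
```

```text
t 8.4 pos [ 0.6147 -0.1769  0.1019] psi 75.57 xt,yt [ 0.1065 -0.0058] F [ 0.3  -0.19 -3.  ] F_tray [ 0.34 -0.11] M_tray [ 0.002 -0.086  0.014] op 0.0179
tilt deg [ 0.1  -0.04]
t 8.5 pos [ 0.6146 -0.1768  0.1017] psi 75.57 xt,yt [ 0.1064 -0.0058] F [ 0.85 -0.68 -2.27] F_tray [ 0.99 -0.44] M_tray [-0.07  -0.09  -0.003] op 0.018
tilt deg [ 0.09 -0.03]
```

View pics/side5c.png

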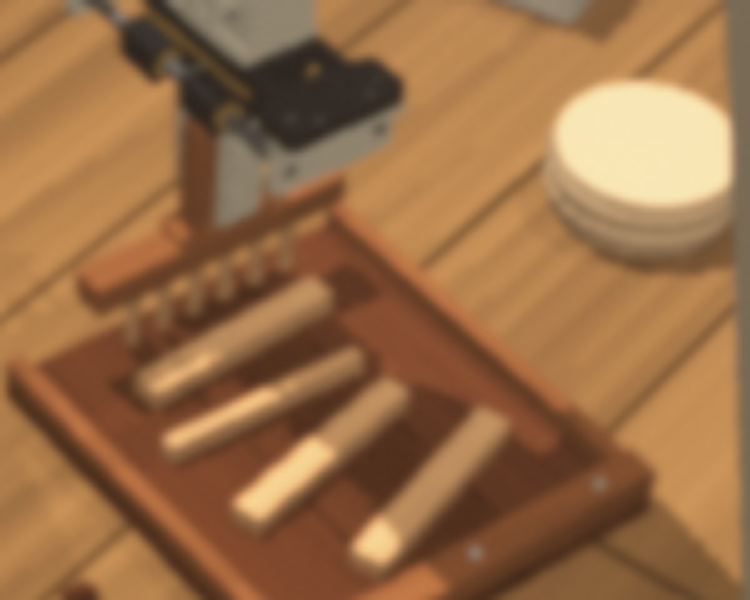

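View pics/w5.png

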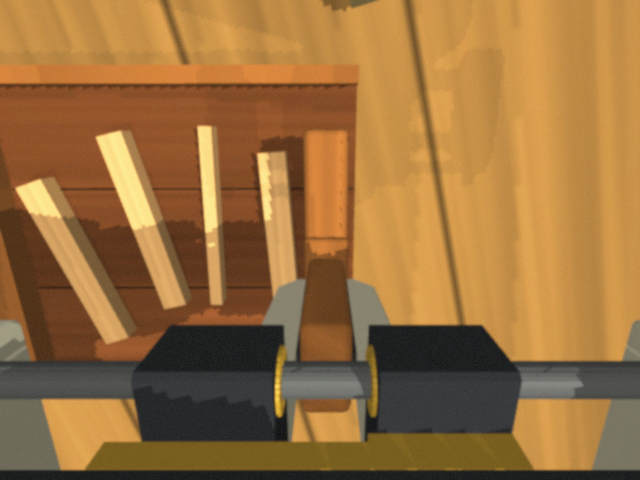

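Call:
carry_out --commands '[[[0.2,0,0.1,0],[0.2,0,0.1,0],[0,0,0.05,0],[0,-0.3,0,0],[0,-0.4,0,0],[0,-0.4,0,0],[0,-0.5,0,0],[0,-0.5,0,0],[0,-0.5,0,0],[0,-0.5,0,0],[0,-0.5,0,0],[0,-0.5,0,0],[0,-0.5,0,0],[0,-0.5,0,0],[0,-0.5,0,0],[0,-0.5,0,0],[0,-0.4,0,0],[0,0,0,0]]]'

```text
t: 10.0
tool_pos: [0.5512, -0.1563, 0.098]
orientation: [-2.483, -1.925, 0.001]
force: [0.4, -0.6, -1.9]
opening: 0.0182
```

```bash
python3 st.py
python3 - <<'E'
from h import *
cv2.imwrite(f'pics/side6.png',robot.read_camera('side')[:,:,::-1])
crop('pics/side6.png','pics/side6c.png',320,140,150,120,5)
cv2.imwrite(f'pics/w6.png',robot.read_camera('wrist')[:,:,::-1])
E
python3 st.py
```

```text
t 10.0 pos [ 0.5512 -0.1563  0.098 ] psi 75.57 xt,yt [ 0.0399 -0.0017] F [ 0.38 -0.57 -1.93] F_tray [ 0.51 -0.45] M_tray [-0.02  -0.035  0.01 ] op 0.0182
tilt deg [-0.03  0.01]
t 10.1 pos [ 0.5519 -0.1565  0.0982] psi 75.56 xt,yt [ 0.0407 -0.0017] F [-0.46  0.41 -2.19] F_tray [-0.55  0.28] M_tray [-0.042 -0.062 -0.018] op 0.0178
tilt deg [ 0.01 -0.  ]
```

View pics/side6c.png

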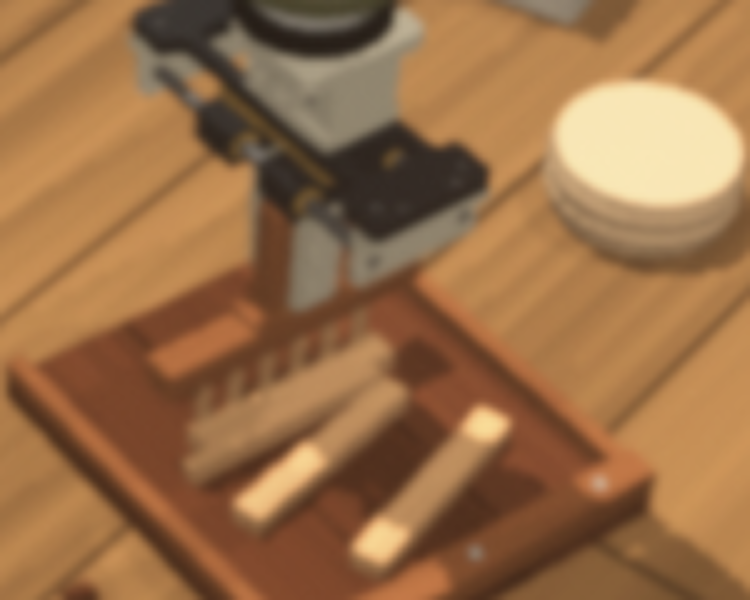

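View pics/w6.png

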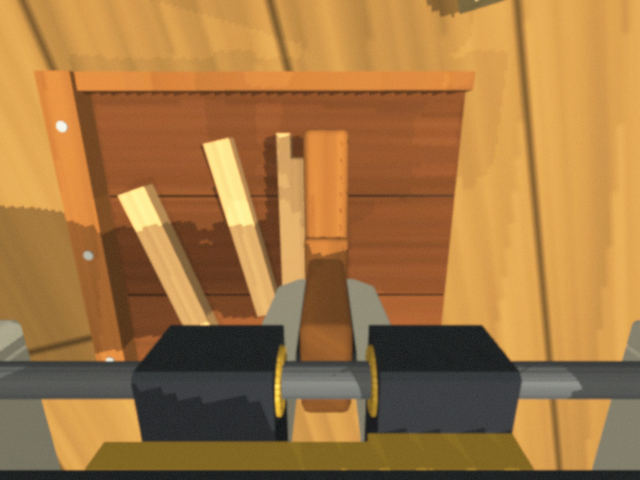

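Clean so far: sticks 3 and 4 are already side by side in front of the tines. Continuing.

Call:
carry_out --commands '[[[0,-0.3,0,0],[0,-0.5,0,0],[0,-0.5,0,0],[0,-0.5,0,0],[0,-0.5,0,0],[0,-0.5,0,0],[0,-0.5,0,0],[0,-0.5,0,0],[0,-0.5,0,0],[0,-0.5,0,0],[0,-0.5,0,0],[0,-0.4,0,0],[0,-0.3,0,0],[0,-0.2,0,0],[0,0,0,0],[0,0,0,0]]]'

```text
t: 11.43
tool_pos: [0.492, -0.1411, 0.0982]
orientation: [2.483, 1.925, 0.0]
force: [-0.3, -0.2, -2.8]
opening: 0.0175
```

```bash
python3 st.py
python3 - <<'E'
from h import *
cv2.imwrite(f'pics/side7.png',robot.read_camera('side')[:,:,::-1])
crop('pics/side7.png','pics/side7c.png',320,140,150,120,5)
cv2.imwrite(f'pics/w7.png',robot.read_camera('wrist')[:,:,::-1])
E
python3 st.py
```

```text
t 11.4333 pos [ 0.492  -0.1411  0.0982] psi 75.57 xt,yt [-0.0213 -0.0017] F [-0.35 -0.2  -2.83] F_tray [-0.29 -0.28] M_tray [-0.05  -0.043  0.011] op 0.0175
tilt deg [ 0.01 -0.  ]
t 11.5333 pos [ 0.4921 -0.1411  0.0982] psi 75.57 xt,yt [-0.0211 -0.0017] F [ 0.15 -0.22 -3.34] F_tray [ 0.2  -0.18] M_tray [-0.044 -0.076  0.057] op 0.018
tilt deg [ 0.01 -0.  ]
```

View pics/side7c.png

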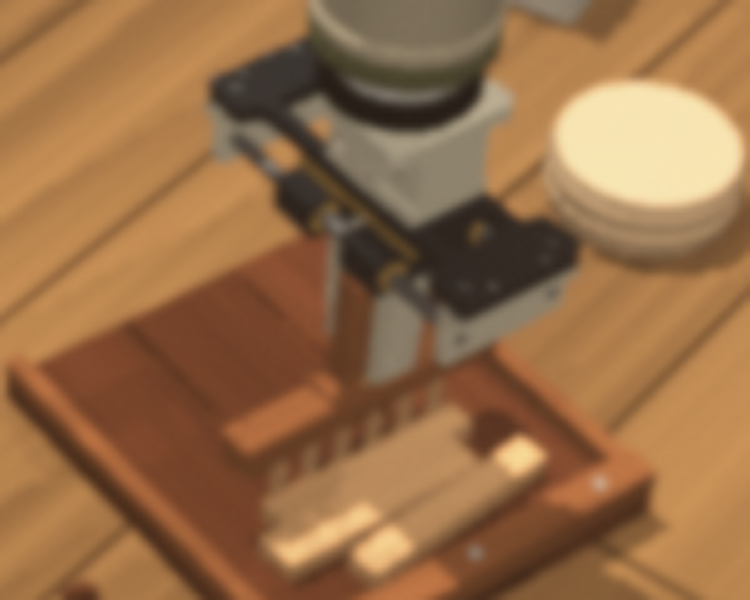

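View pics/w7.png

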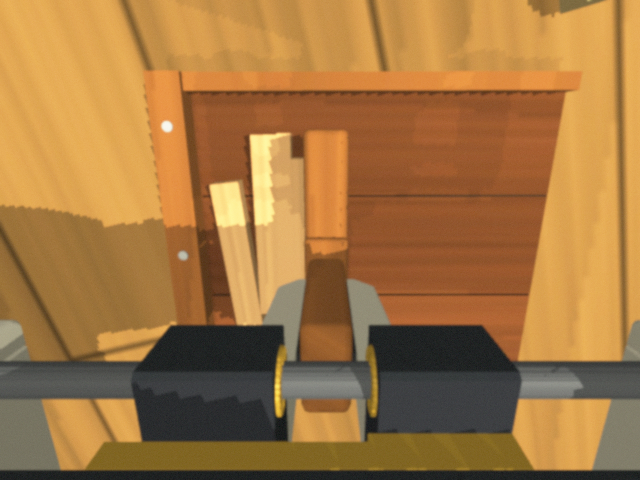

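Call:
carry_out --commands '[[[0,-0.2,0,0],[0,-0.2,0,0],[0,-0.2,0,0],[0,-0.2,0,0],[0,-0.2,0,0],[0,-0.2,0,0],[0,0,0,0]]]'

```text
t: 12.12
tool_pos: [0.4799, -0.1379, 0.098]
orientation: [-2.483, -1.925, 0.0]
force: [0.1, 0.3, -2.7]
opening: 0.0177
```

```bash
python3 st.py
python3 - <<'E'
from h import *
cv2.imwrite(f'pics/w8.png',robot.read_camera('wrist')[:,:,::-1])
crop('pics/w8.png','pics/w8c.png',160,60,200,150,4)
E
python3 st.py
```

```text
t 12.1167 pos [ 0.4799 -0.1379  0.098 ] psi 75.57 xt,yt [-0.0337 -0.0017] F [ 0.13  0.25 -2.69] F_tray [0.06 0.28] M_tray [-0.027 -0.021 -0.013] op 0.0177
tilt deg [-0.02  0.01]
t 12.1667 pos [ 0.48   -0.138   0.0981] psi 75.57 xt,yt [-0.0336 -0.0017] F [-0.47 -0.21 -3.15] F_tray [-0.41 -0.32] M_tray [-0.013 -0.039  0.018] op 0.0177
tilt deg [-0.02  0.01]
```

View pics/w8.png

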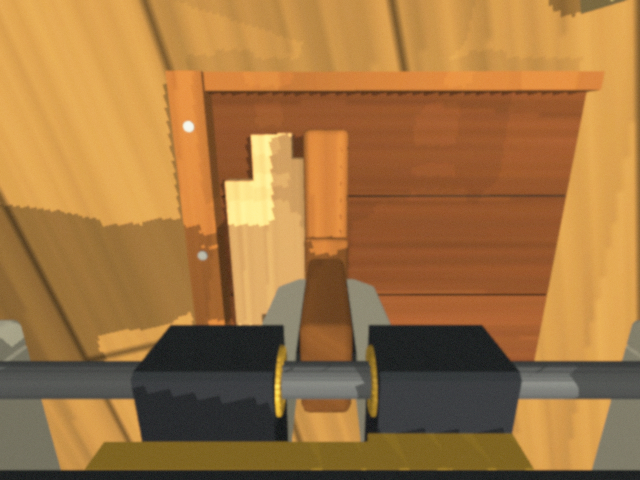

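The row is already closed up in front of the tines, leaving a gap of a few mm to the batten (batten edge x≈215, stick edge ≈227). I'll do the rest in 1 mm steps, by feel.

Call:
carry_out --commands '[[[0,-0.1,0,0],[0,-0.1,0,0],[0,-0.1,0,0],[0,-0.1,0,0],[0,-0.1,0,0],[0,0,0,0]]]'

```text
t: 12.67
tool_pos: [0.4753, -0.1368, 0.0981]
orientation: [-2.483, -1.925, 0.0]
force: [-0.1, 0.3, -2.1]
opening: 0.0178
```

```bash
python3 st.py
```

```text
t 12.6667 pos [ 0.4753 -0.1368  0.0981] psi 75.57 xt,yt [-0.0385 -0.0017] F [-0.14  0.27 -2.14] F_tray [-0.2   0.23] M_tray [-0.074 -0.101 -0.003] op 0.0178
tilt deg [-0.01  0.01]
```

Call:
carry_out --commands '[[[0,-0.1,0,0],[0,0,0,0]]]'

```text
t: 12.83
tool_pos: [0.4744, -0.1365, 0.0981]
orientation: [-2.483, -1.925, 0.0]
force: [0.1, -0.1, -2.2]
opening: 0.0178
```

```bash
python3 st.py
```

```text
t 12.8333 pos [ 0.4744 -0.1365  0.0981] psi 75.57 xt,yt [-0.0394 -0.0017] F [ 0.12 -0.14 -2.24] F_tray [ 0.15 -0.11] M_tray [-0.043 -0.136 -0.039] op 0.0178
tilt deg [-0.01  0.  ]
```

Call:
carry_out --commands '[[[0,-0.05,0,0],[0,0,0,0]]]'

```text
t: 13.0
tool_pos: [0.474, -0.1364, 0.0981]
orientation: [-2.483, -1.925, 0.0]
force: [0.6, -0.1, -2.7]
opening: 0.0179
```

Call:
carry_out --commands '[[[0,-0.05,0,0],[0,0,0,0]]]'

```text
t: 13.17
tool_pos: [0.4735, -0.1363, 0.0982]
orientation: [2.483, 1.925, -0.0]
force: [0.4, -0.6, -3.1]
opening: 0.0175
```

```bash
python3 st.py
python3 - <<'E'
from h import *
cv2.imwrite(f'pics/w9.png',robot.read_camera('wrist')[:,:,::-1])
crop('pics/w9.png','pics/w9c.png',170,60,160,110,5)
E
python3 st.py
```

```text
t 13.1667 pos [ 0.4735 -0.1363  0.0982] psi 75.57 xt,yt [-0.0403 -0.0018] F [ 0.4  -0.59 -3.11] F_tray [ 0.53 -0.47] M_tray [ 0.005 -0.084 -0.004] op 0.0175
tilt deg [-0. -0.]
t 13.2167 pos [ 0.4735 -0.1363  0.0981] psi 75.57 xt,yt [-0.0403 -0.0017] F [-0.67  0.83 -2.61] F_tray [-0.86  0.63] M_tray [-0.02  -0.102  0.035] op 0.0175
tilt deg [-0.  0.]
```

View pics/w9c.png

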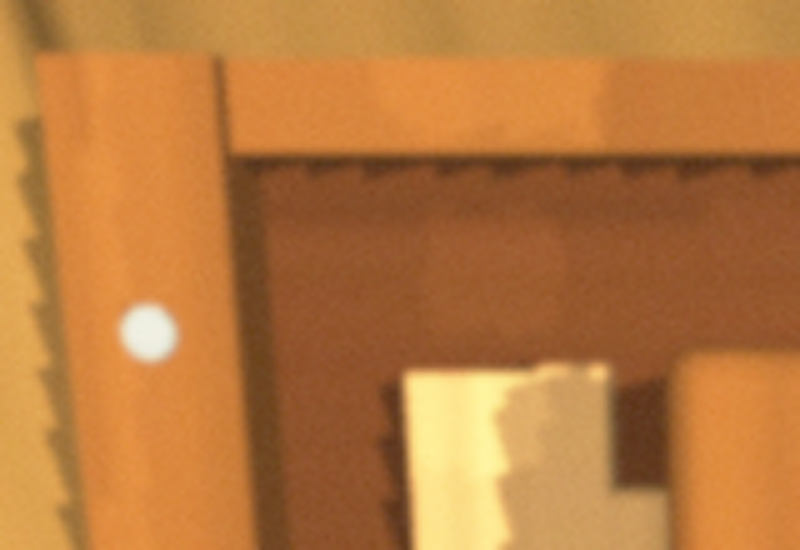

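Run:
```python
from h import *
crop('pics/w9.png','pics/w9d.png',180,110,130,230,3);
```

```text
(no output)
```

View pics/w9d.png

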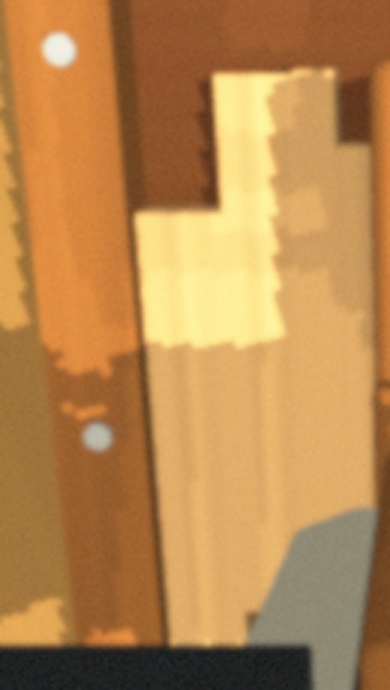

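Stick 1 is now almost touching the batten. Taking single 0.5 mm steps.

Call:
carry_out --commands '[[[0,-0.05,0,0],[0,0,0,0]]]'

```text
t: 13.38
tool_pos: [0.473, -0.1362, 0.0981]
orientation: [-2.483, -1.925, 0.0]
force: [0.2, -0.5, -2.4]
opening: 0.0182
```

Call:
carry_out --commands '[[[0,-0.05,0,0],[0,0,0,0]]]'

```text
t: 13.55
tool_pos: [0.4727, -0.1361, 0.0982]
orientation: [2.483, 1.925, 0.0]
force: [0.8, -0.3, -3.7]
opening: 0.0175
```

```bash
python3 st.py
```

```text
t 13.55 pos [ 0.4727 -0.1361  0.0982] psi 75.57 xt,yt [-0.0411 -0.0017] F [ 0.83 -0.35 -3.72] F_tray [ 0.89 -0.13] M_tray [-0.007 -0.293  0.023] op 0.0175
tilt deg [ 0.02 -0.  ]
```

The moment has started rising, so this is contact. Going on in smaller steps.

Call:
carry_out --commands '[[[0,-0.03,0,0],[0,0,0,0]]]'

```text
t: 13.72
tool_pos: [0.4726, -0.1361, 0.0983]
orientation: [2.482, 1.924, 0.001]
force: [2.1, -0.1, -2.2]
opening: 0.0179
```

```bash
python3 st.py
```

```text
t 13.7167 pos [ 0.4726 -0.1361  0.0983] psi 75.56 xt,yt [-0.0412 -0.0017] F [ 2.14 -0.15 -2.19] F_tray [2.11 0.39] M_tray [ 0.01  -0.644  0.015] op 0.0179
tilt deg [ 0.05 -0.01]
```

Call:
carry_out --commands '[[[0,-0.03,0,0],[0,0,0,0]]]'

```text
t: 13.88
tool_pos: [0.4726, -0.1361, 0.0985]
orientation: [2.482, 1.924, 0.001]
force: [4.1, -1.0, -2.7]
opening: 0.0175
```

```bash
python3 st.py
```

```text
t 13.8833 pos [ 0.4726 -0.1361  0.0985] psi 75.57 xt,yt [-0.0413 -0.0018] F [ 4.06 -1.02 -2.69] F_tray [4.19 0.02] M_tray [ 0.05  -1.031 -0.014] op 0.0175
tilt deg [ 0.08 -0.02]
```

Contact is confirmed at 4.2 N, with the moment about z near 0, so the push is even. That is about 2 N per 0.3 mm.

Call:
carry_out --commands '[[[0,-0.03,0,0],[0,0,0,0],[0,0,0,0]]]'

```text
t: 14.13
tool_pos: [0.4725, -0.1361, 0.0986]
orientation: [2.482, 1.924, 0.002]
force: [4.9, -0.6, -2.9]
opening: 0.018
```

```bash
python3 st.py
```

```text
t 14.1333 pos [ 0.4725 -0.1361  0.0986] psi 75.57 xt,yt [-0.0414 -0.0017] F [ 4.86 -0.65 -2.94] F_tray [4.87 0.58] M_tray [ 0.08  -1.334 -0.063] op 0.018
tilt deg [ 0.11 -0.03]
```

Call:
carry_out --commands '[[[0,-0.02,0,0],[0,0,0,0],[0,0,0,0]]]'

```text
t: 14.38
tool_pos: [0.4725, -0.1361, 0.0987]
orientation: [2.481, 1.924, 0.002]
force: [5.0, -1.8, -3.7]
opening: 0.018
```

```bash
python3 st.py
```

```text
t 14.3833 pos [ 0.4725 -0.1361  0.0987] psi 75.57 xt,yt [-0.0414 -0.0017] F [ 5.04 -1.83 -3.73] F_tray [ 5.34 -0.51] M_tray [ 0.116 -1.421  0.002] op 0.018
tilt deg [ 0.12 -0.03]
```

Call:
carry_out --commands '[[[0,-0.03,0,0],[0,0,0,0],[0,0,0,0]]]'

```text
t: 14.63
tool_pos: [0.4724, -0.136, 0.0988]
orientation: [2.481, 1.923, 0.003]
force: [6.3, -0.7, -4.4]
opening: 0.0174
```

```bash
python3 st.py
```

```text
t 14.6333 pos [ 0.4724 -0.136   0.0988] psi 75.57 xt,yt [-0.0415 -0.0017] F [ 6.31 -0.69 -4.44] F_tray [6.28 0.9 ] M_tray [ 0.082 -1.594 -0.004] op 0.0174
tilt deg [ 0.16 -0.04]
```

Call:
carry_out --commands '[[[0,-0.02,0,0],[0,0,0,0],[0,0,0,0]]]'

```text
t: 14.88
tool_pos: [0.4724, -0.136, 0.0989]
orientation: [2.481, 1.923, 0.003]
force: [5.9, -1.3, -2.6]
opening: 0.0177
```

```bash
python3 st.py
```

```text
t 14.8833 pos [ 0.4724 -0.136   0.0989] psi 75.56 xt,yt [-0.0415 -0.0017] F [ 5.91 -1.3  -2.64] F_tray [6.05 0.21] M_tray [ 0.147 -1.741  0.059] op 0.0177
tilt deg [ 0.18 -0.05]
```

Call:
carry_out --commands '[[[0,-0.03,0,0],[0,0,0,0],[0,-0.02,0,0],[0,0,0,0],[0,0,0,0]]]'

```text
t: 15.3
tool_pos: [0.4723, -0.136, 0.0991]
orientation: [2.48, 1.923, 0.004]
force: [8.0, -1.7, -4.1]
opening: 0.0176
```

```bash
python3 st.py
```

```text
t 15.3 pos [ 0.4723 -0.136   0.0991] psi 75.57 xt,yt [-0.0416 -0.0018] F [ 8.01 -1.72 -4.15] F_tray [8.18 0.34] M_tray [ 0.191 -2.003 -0.011] op 0.0176
tilt deg [ 0.23 -0.06]
```

Call:
carry_out --commands '[[[0,0,0,0],[0,0,0,0],[0,0,0,0]]]'

```text
t: 15.55
tool_pos: [0.4723, -0.136, 0.0991]
orientation: [2.48, 1.923, 0.004]
force: [7.7, -2.6, -2.9]
opening: 0.0179
```

```bash
python3 st.py
```

```text
t 15.55 pos [ 0.4723 -0.136   0.0991] psi 75.56 xt,yt [-0.0416 -0.0018] F [ 7.73 -2.63 -2.91] F_tray [ 8.14 -0.61] M_tray [ 0.139 -2.076 -0.045] op 0.0179
tilt deg [ 0.23 -0.06]
```

About 8 N, which is firm and in the 6–9 N band. Holding briefly and looking.

Call:
carry_out --commands '[[[0,0,0,0],[0,0,0,0],[0,0,0,0],[0,0,0,0],[0,0,0,0],[0,0,0,0]]]'

```text
t: 16.05
tool_pos: [0.4723, -0.1361, 0.0991]
orientation: [2.48, 1.923, 0.004]
force: [8.2, -1.3, -3.8]
opening: 0.0178
```

```bash
python3 st.py
python3 - <<'E'
from h import *
cv2.imwrite(f'pics/w10.png',robot.read_camera('wrist')[:,:,::-1])
crop('pics/w10.png','pics/w10c.png',180,110,130,190,3)
cv2.imwrite(f'pics/side10.png',robot.read_camera('side')[:,:,::-1])
crop('pics/side10.png','pics/side10c.png',320,170,150,120,5)
E
python3 st.py
```

```text
t 16.05 pos [ 0.4723 -0.1361  0.0991] psi 75.56 xt,yt [-0.0416 -0.0018] F [ 8.21 -1.32 -3.81] F_tray [8.28 0.77] M_tray [ 0.11  -1.962 -0.005] op 0.0178
tilt deg [ 0.23 -0.07]
t 16.15 pos [ 0.4723 -0.136   0.0991] psi 75.56 xt,yt [-0.0416 -0.0018] F [ 7.69 -1.29 -3.97] F_tray [7.77 0.67] M_tray [ 0.145 -2.023  0.01 ] op 0.0178
tilt deg [ 0.23 -0.07]
```

View pics/w10c.png

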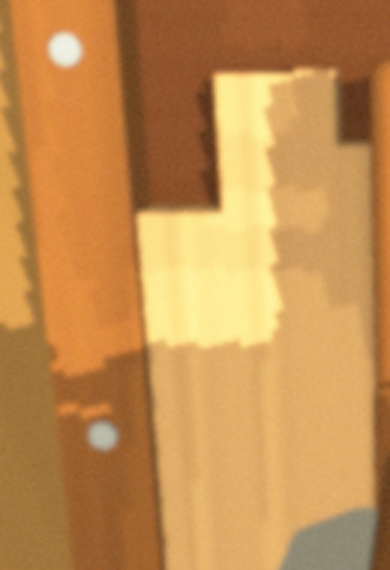

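View pics/side10c.png

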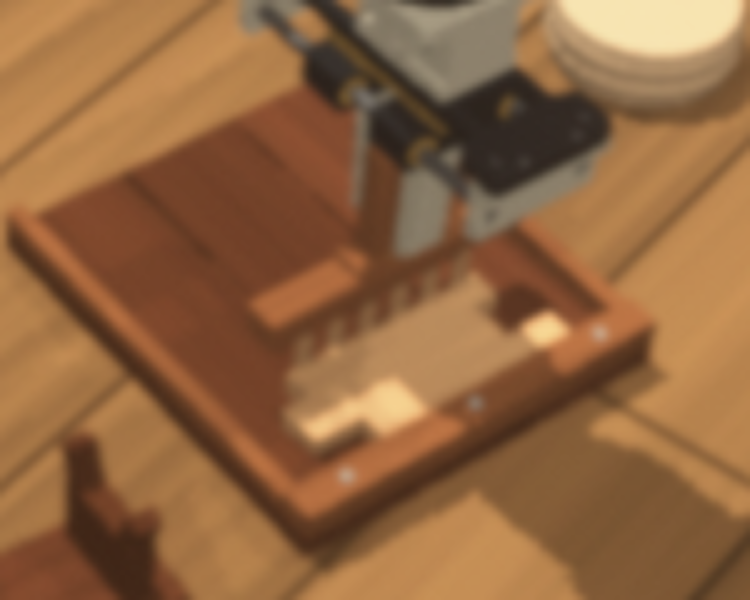

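The row is tight: no gaps show between the sticks or at the batten. Releasing gently, backing off, then lifting.

Call:
carry_out --commands '[[[0,0.05,0,0],[0,0.05,0,0],[0,0.05,0,0],[0,0.05,0,0],[0,0.1,0,0],[0,0.2,0,0],[0,0.4,0,0],[0,0.5,0,0],[0,0.4,0,0],[0,0,0,0],[0,0,-0.5,0],[0,0,-1,0],[0,0,-2,0],[0,0,-2,0],[0,0,-2,0],[0,0,-0.7,0],[0,0,-0.3,0],[0,0,0,0]]]'

```text
t: 17.65
tool_pos: [0.4884, -0.1402, 0.1839]
orientation: [2.482, 1.924, 0.001]
force: [0.2, -1.1, -3.0]
opening: 0.018
```

```bash
python3 st.py
python3 - <<'E'
from h import *
cv2.imwrite(f'pics/w11.png',robot.read_camera('wrist')[:,:,::-1])
E
python3 st.py
```

```text
t 17.65 pos [ 0.4884 -0.1402  0.1839] psi 75.57 xt,yt [-0.025  -0.0018] F [ 0.16 -1.07 -2.97] F_tray [ 0.42 -0.99] M_tray [-0.033 -0.073 -0.   ] op 0.018
tilt deg [ 0.08 -0.03]
t 17.7 pos [ 0.4877 -0.14    0.1827] psi 75.57 xt,yt [-0.0256 -0.0017] F [ 0.07  0.62 -2.6 ] F_tray [-0.09  0.62] M_tray [-0.017 -0.057 -0.009] op 0.0174
tilt deg [-0.02  0.01]
```

View pics/w11.png

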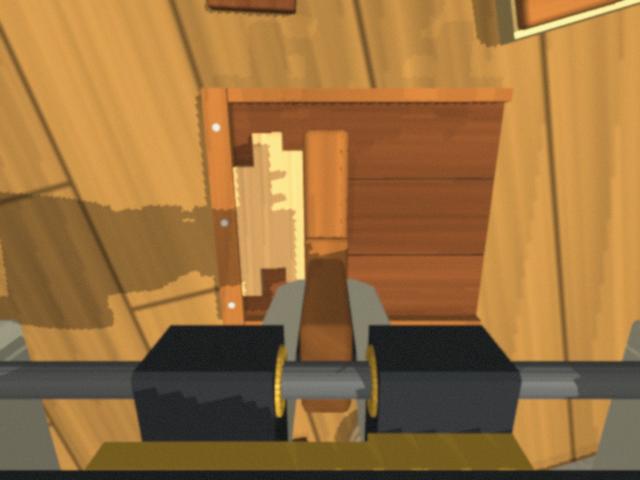

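The row still looks tight, with the batten edge at x≈232 and the sticks spanning 235–305. Moving back to above the rest.

Call:
carry_out --commands '[[[1,-0.2,0,0],[2,-0.4,0,0],[2.5,-0.5,0,0],[2.7,-0.6,0,0],[2.7,-0.6,0,0],[2.7,-0.6,0,0],[2.7,-0.6,0,0],[2.7,-0.6,0,0],[2.5,-0.5,0,0],[2.5,-0.5,0,0],[1.5,-0.3,0,0],[1,-0.2,0,0],[0,0,0,1.3],[0,0,0,1.3],[0,0,0,0],[0,0,0,0]]]'

```text
t: 19.03
tool_pos: [0.4997, 0.1296, 0.1829]
orientation: [2.527, 1.866, -0.001]
force: [0.2, 0.9, -3.1]
opening: 0.0174
```

```bash
python3 st.py
python3 - <<'E'
from h import *
for n in('wrist','top','side'): cv2.imwrite(f'pics/{n}12.png',robot.read_camera(n)[:,:,::-1])
crop('pics/top12.png','pics/top12c.png',215,225,240,150,3)
crop('pics/side12.png','pics/side12c.png',230,160,230,170,3)
E
python3 st.py
```

```text
t 19.0333 pos [0.4997 0.1296 0.1829] psi 72.89 xt,yt [-0.0813  0.2623] F [ 0.17  0.95 -3.07] F_tray [-0.07  0.96] M_tray [-0.002 -0.087 -0.005] op 0.0174
tilt deg [-0.03 -0.02]
t 19.1833 pos [0.4999 0.1298 0.1832] psi 72.9 xt,yt [-0.0812  0.2625] F [-0.7   0.11 -1.51] F_tray [-0.7  -0.07] M_tray [-0.039 -0.077  0.013] op 0.018
tilt deg [ 0. -0.]
```

View pics/wrist12.png

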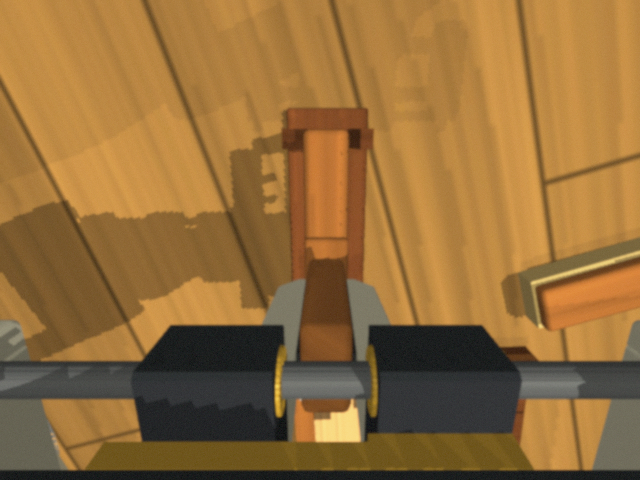

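View pics/top12c.png

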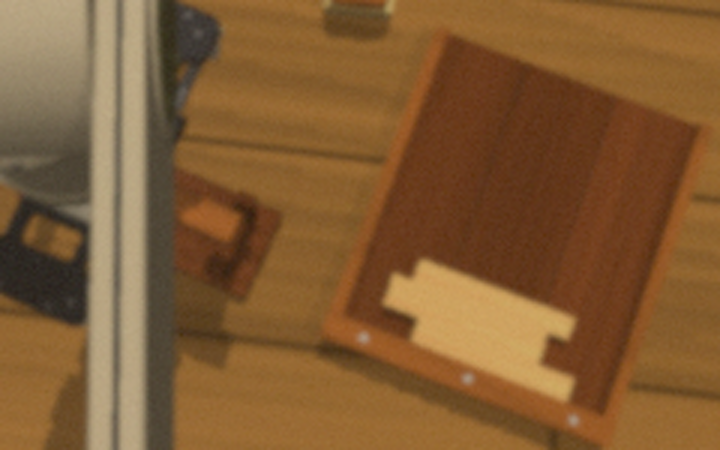

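View pics/side12c.png

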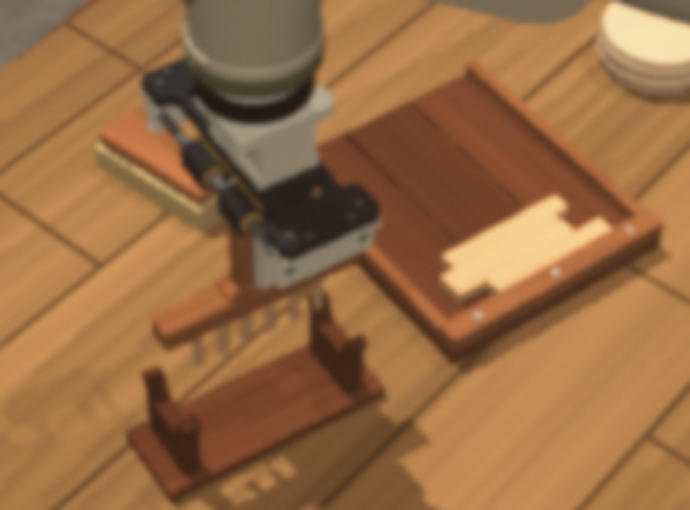

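The row is tight and parallel against the batten in both views. The rake is over the rest, within 1 mm of where I lifted it. Lowering it.

Call:
carry_out --commands '[[[0.05,0,0.5,0],[0,0,1.5,0],[0,0,1.5,0],[0,0,1.5,0],[0,0,1.2,0],[0,0,1,0],[0,0,0.6,0],[0,0,0.3,0],[0,0,0,0]]]'

```text
t: 19.93
tool_pos: [0.4997, 0.131, 0.1016]
orientation: [-2.526, -1.868, 0.001]
force: [0.5, 0.2, -1.8]
opening: 0.0178
```

```bash
python3 st.py
```

```text
t 19.9333 pos [0.4997 0.131  0.1016] psi 72.97 xt,yt [-0.0817  0.2636] F [ 0.47  0.24 -1.79] F_tray [0.4  0.35] M_tray [ 0.019 -0.086 -0.073] op 0.0178
tilt deg [-0.05 -0.01]
```

Call:
carry_out --commands '[[[0,0,0.1,0],[0,0,0.1,0],[0,0,0.1,0],[0,0,0,0]]]'

```text
t: 20.27
tool_pos: [0.5002, 0.1311, 0.0995]
orientation: [2.526, 1.868, 0.001]
force: [-0.3, 0.4, -3.0]
opening: 0.0179
```

```bash
python3 st.py
```

```text
t 20.2667 pos [0.5002 0.1311 0.0995] psi 72.97 xt,yt [-0.0812  0.2639] F [-0.34  0.43 -2.96] F_tray [-0.44  0.33] M_tray [-0.052 -0.064 -0.019] op 0.0179
tilt deg [0.04 0.01]
```

Call:
carry_out --commands '[[[0,0,0.1,0],[0,0,0.05,0],[0,0,0,0]]]'

```text
t: 20.52
tool_pos: [0.5, 0.131, 0.0976]
orientation: [2.526, 1.868, 0.0]
force: [-0.1, 0.2, -2.1]
opening: 0.0179
```

```bash
python3 st.py
python3 - <<'E'
from h import *
for n in('wrist','side'): cv2.imwrite(f'pics/{n}13.png',robot.read_camera(n)[:,:,::-1])
crop('pics/side13.png','pics/side13c.png',250,200,130,130,5)
E
python3 st.py
```

```text
t 20.5167 pos [0.5    0.131  0.0976] psi 72.97 xt,yt [-0.0814  0.2638] F [-0.06  0.23 -2.08] F_tray [-0.12  0.2 ] M_tray [ 0.013 -0.095  0.026] op 0.0179
tilt deg [0. 0.]
t 20.6167 pos [0.4999 0.131  0.0976] psi 72.97 xt,yt [-0.0814  0.2638] F [ 0.32  0.64 -2.73] F_tray [0.15 0.7 ] M_tray [-0.05  -0.097  0.024] op 0.0175
tilt deg [-0.  0.]
```

View pics/side13c.png

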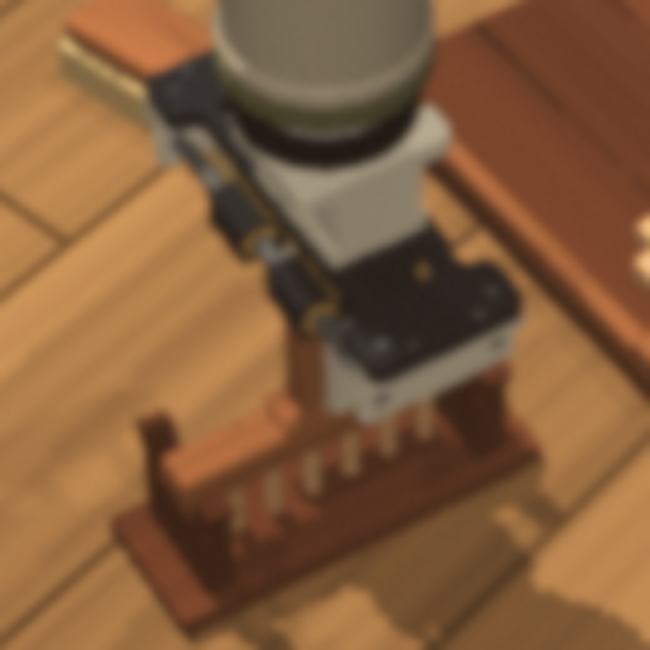

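View pics/wrist13.png

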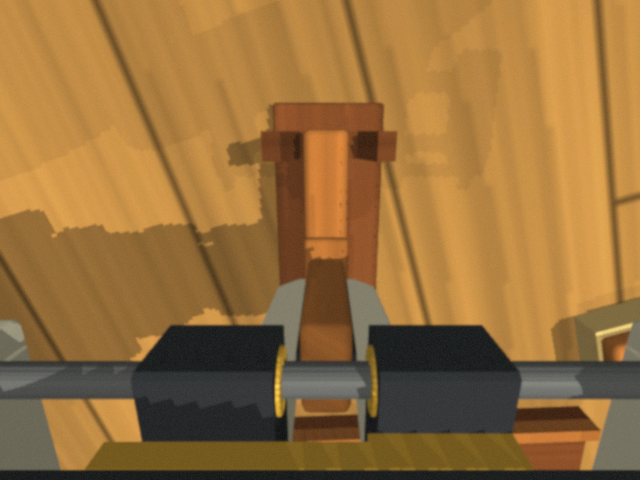

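The picture matches the one at pickup. The weight is still on the gripper, so I'll lower by feel.

Call:
carry_out --commands '[[[0,0,0.03,0],[0,0,0.03,0],[0,0,0,0]]]'

```text
t: 20.87
tool_pos: [0.5, 0.131, 0.0976]
orientation: [2.526, 1.868, 0.0]
force: [-3.1, -0.8, 4.8]
opening: 0.0179
```

```bash
python3 st.py
```

```text
t 20.8667 pos [0.5    0.131  0.0976] psi 72.97 xt,yt [-0.0814  0.2638] F [-3.06 -0.79  4.78] F_tray [-2.77 -1.53] M_tray [-0.282  0.653  0.005] op 0.0179
tilt deg [0.01 0.  ]
```

Seated: the force flipped to +4.8 N. Easing up slightly and letting go.

Call:
carry_out --commands '[[[0,0,-0.03,0],[0,0,0,0]]]'

```text
t: 21.03
tool_pos: [0.5, 0.1311, 0.0976]
orientation: [2.526, 1.868, 0.0]
force: [-2.9, -0.0, 3.8]
opening: 0.0177
```

Call:
carry_out --commands '[[[0,0,0,0],[0,0,0,0],[0,0,0,0],[0,0,0,0],[0,0,0,0],[0,0,0,0],[0,0,0,0],[0,0,0,0]]]' --claw 7

```text
t: 21.7
tool_pos: [0.5, 0.131, 0.0973]
orientation: [-2.526, -1.868, 0.0]
force: [0.2, -0.4, -0.2]
opening: 0.0663
```

```bash
python3 st.py
python3 - <<'E'
from h import *
for n in('wrist',): cv2.imwrite(f'pics/{n}14.png',robot.read_camera(n)[:,:,::-1])
E
```

```text
t 21.7 pos [0.5    0.131  0.0973] psi 72.97 xt,yt [-0.0814  0.2637] F [ 0.24 -0.43 -0.21] F_tray [ 0.34 -0.35] M_tray [-0.055 -0.039  0.039] op 0.0663
tilt deg [-0.  0.]
```

View pics/wrist14.png

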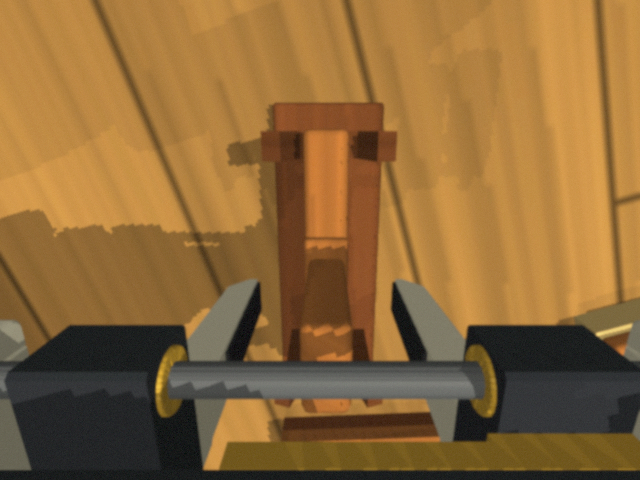

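The rake sits free in its rest between the open fingers. Rising and moving clear for the last check.

Call:
carry_out --commands '[[[0,0,-0.5,0],[0,0,-1,0],[0,0,-2,0],[0,0,-3,0],[0,0,-3,0],[0,0,-3,0],[0,0,-3,0],[2,-1,0,0],[3,-1,0,0],[3,-1,0,0],[3,-1,0,0],[3,-1,0,0],[2,0,0,0],[0,0,0,0],[0,0,0,0],[0,0,0,0]]]'

```text
t: 23.08
tool_pos: [0.499, 0.2981, 0.2529]
orientation: [2.525, 1.868, 0.0]
force: [-0.1, -0.8, -0.5]
opening: 0.07
```

```bash
python3 st.py
python3 - <<'E'
from h import *
for n in('top','side'): cv2.imwrite(f'pics/{n}15.png',robot.read_camera(n)[:,:,::-1])
crop('pics/top15.png','pics/top15c.png',200,150,360,225,2)
crop('pics/side15.png','pics/side15c.png',250,130,250,190,3)
crop('pics/top15.png','pics/top15d.png',320,290,110,80,7)
E
```

```text
t 23.0833 pos [0.499  0.2981 0.2529] psi 72.97 xt,yt [-0.124   0.4253] F [-0.12 -0.77 -0.49] F_tray [ 0.08 -0.77] M_tray [-0.006 -0.061  0.039] op 0.07
tilt deg [ 0.02 -0.02]
```

View pics/top15c.png

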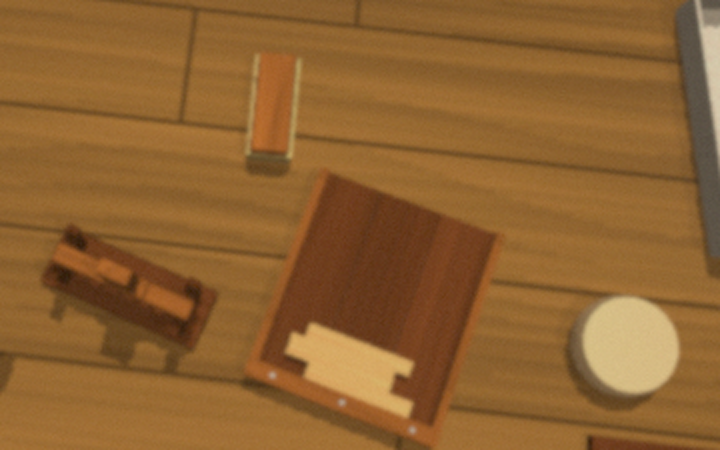

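View pics/side15c.png

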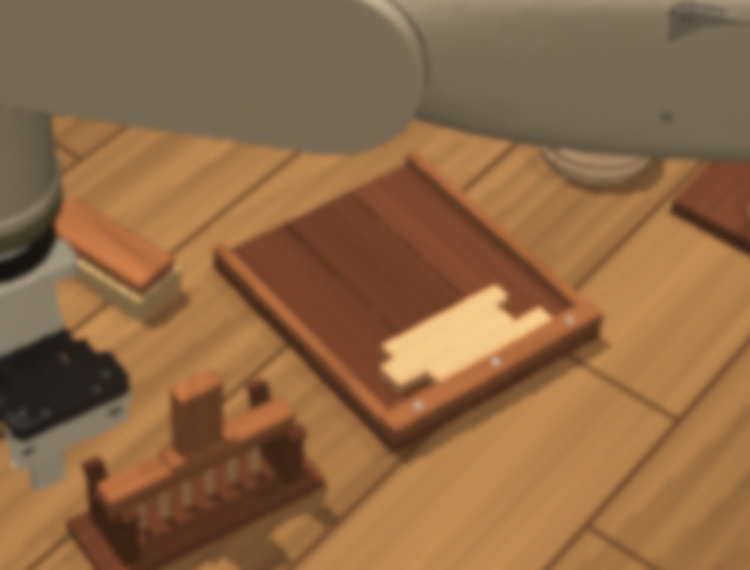

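View pics/top15d.png

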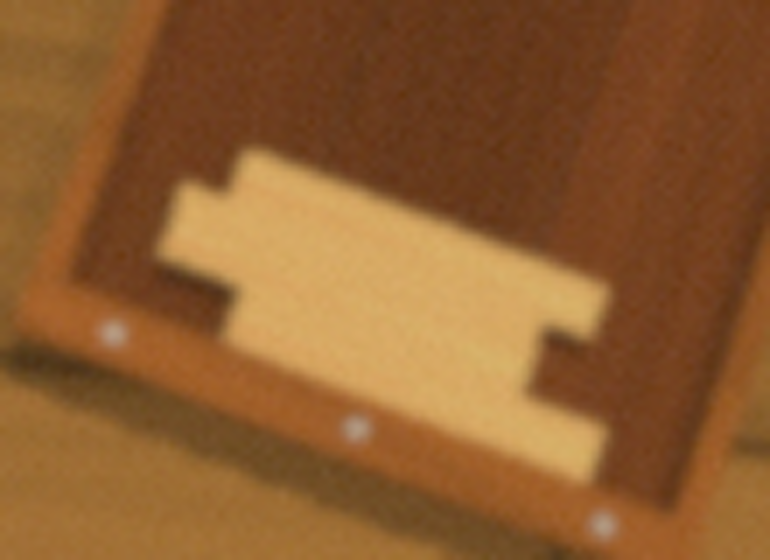

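The row is tight and flat against the batten. The rake hangs in its forks, the brush and cheese are where they were, and the robot is clear of everything. Handing in.

```bash
python3 -c "
from plant import robot
print(robot.close_job())"
```

```text
the job is handed in; nothing more can be done
None
```

The four sticks are combed tight against the batten, the rake is back in its rest, and the job was handed in at about 23 s of the 51 s allowed.

- **Combing:** I lifted the rake from its rest and set the tines about 2 mm above the tray floor behind the farthest stick. I swept slowly towards the batten and took the last few millimetres in 0.2–1 mm steps by force. I held the row at about 8 N for roughly a second, and no reading was above 8.3 N. The moment about the upright axis stayed near zero, so the push was even. The tines never pressed on the board, and the gripper touched only the rake.
- **Hanging the rake:** I backed off, lifted clear, and lowered the rake into its forks by feel, with a brief contact of about 7 N on the rest. Then I let go and moved away.
- **Last checks:** The top and side views show the sticks parallel, with no visible gaps between them or at the batten. Their ends are staggered lengthwise by up to about 30 mm. The rake sits in both forks, and the brush and the cheese near the tray look unmoved. The other cheese was outside my final close-ups, though the arm never went near the bench at its height.
- **Disagreements:** The camera position estimates differed by 2–5 mm. The wrist camera and force feedback settled this, and no check failed.

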